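# Lay out the reground drills in the drill rack, pilot drill next to the vice

## Task

The four taper-shank drills are back from grinding, mixed up in the wooden cradle: lay them out in the drill rack in the order they will be used on the block in the vice, the thinnest in the place nearest the vice and each next place one size thicker. Lay each drill squarely in both V's of its place, centred end to end, setting it down gently rather than dropping it in, and do not disturb the oil can.

Things in the scene. Friction and masses are not known exactly. Their poses are not given: they have to be found in the camera images.
- drill_10: The thinnest and shortest of 4 loose taper-shank twist drills: steel, diameter 10 mm, 168 mm long (87 mm flutes, rest neck and shank of 12 to 9 mm), 93 g. Origin on axis at mid-length, +x to the point; balances 11 mm shankward. Starts level in V notches of two battens of a fixed wooden cradle, axis 38 mm up. In the rack: axis 7.5 mm above the place's origin.
- drill_15: The second thinnest of 4 loose taper-shank twist drills: steel, diameter 15 mm, 212 mm long (114 mm flutes, rest neck and shank of 18 to 14 mm), 260 g. Origin on axis at mid-length, +x to the point; balances 16 mm shankward. Starts level in V notches of two battens of a fixed wooden cradle, axis 41 mm up. In the rack: axis 11 mm above the place's origin. Cradle notches: 52 mm apart.
- drill_20: The second thickest of 4 loose taper-shank twist drills: steel, diameter 20 mm, 238 mm long (140 mm flutes, rest neck and shank of 18 to 14 mm), 390 g. Origin on axis at mid-length, +x to the point; balances 5 mm shankward. Starts level in V notches of two battens of a fixed wooden cradle, axis 43 mm up. In the rack: axis 13 mm above the place's origin. Battens 48 mm high, 86 mm between.
- drill_25: The thickest and longest of 4 loose taper-shank twist drills: steel, diameter 25 mm, 281 mm long (160 mm flutes, rest neck and shank of 24 to 19 mm), 760 g. Origin on axis at mid-length, +x to the point; balances 11 mm shankward. Starts level in V notches of two battens of a fixed wooden cradle, axis 47 mm up. In the rack: axis 17 mm above the place's origin. Cradle board: 9 mm thick.
- place_1: Place 1 of 4 alike in the drill rack, counted from its left (+y) end, 52 mm apart: two fixed 90 degree V saddles of angle iron, 18 mm long, 100 mm apart along x, on green tubes. Origin in the V's bottom line midway between the saddles, 32 mm above bench; +x along the V, away from the robot, +y along the row. V's 20 mm deep, 40 mm wide; free finger space between saddles (80 mm), 6 mm feet below.
- place_2: Place 2 of 4 alike in the drill rack, counted from its left (+y) end, 52 mm apart: two fixed 90 degree V saddles of angle iron, 18 mm long, 100 mm apart along x, on green tubes. Origin in the V's bottom line midway between the saddles, 32 mm above bench; +x along the V, away from the robot, +y along the row. V's 20 mm deep, 40 mm wide; free finger space between saddles (80 mm), 6 mm feet below.
- place_3: Place 3 of 4 alike in the drill rack, counted from its left (+y) end, 52 mm apart: two fixed 90 degree V saddles of angle iron, 18 mm long, 100 mm apart along x, on green tubes. Origin in the V's bottom line midway between the saddles, 32 mm above bench; +x along the V, away from the robot, +y along the row. V's 20 mm deep, 40 mm wide; free finger space between saddles (80 mm), 6 mm feet below.
- place_4: Place 4 of 4 alike in the drill rack, counted from its left (+y) end, 52 mm apart: two fixed 90 degree V saddles of angle iron, 18 mm long, 100 mm apart along x, on green tubes. Origin in the V's bottom line midway between the saddles, 32 mm above bench; +x along the V, away from the robot, +y along the row. V's 20 mm deep, 40 mm wide; free finger space between saddles (80 mm), 6 mm feet below.
- vice: Green drill-press vice with a marked-out metal block clamped in it, 280 x 132 mm, 90 mm high, fixed on the bench on either the left (+y) or the right (-y) side, outside the rack and the cradle. Origin at the centre of its underside, x along its screw. It shows which end of the rack comes first.
- oil_can: Bystander: loose red pump oil can, body 90 mm in diameter, 155 mm high; thin spout 105 mm out along its +x, lever 84 mm out along -x; 450 g. Stands on the other side of the bench from the vice. Origin at the centre of its underside.
There are look-alikes about, which are no part of the job. What is shaped like the drill_20 but green is not meant.

How it is judged:
By the outcome, as a careful person would: the job done as asked, in the order asked, and still so for the second after the job is handed in, with the robot touching nothing.
It also fails if it takes over 106 s, if anything falls off the work surface, if the arm or the gripper's body presses on something with over 40 N, if the wrist force passes 120 N, or if a joint passes its speed limit or range.

## Robot

A 6-joint arm with a two-finger parallel gripper is mounted at the origin on the work surface. World frame = base frame: x ahead of the robot, y to its left, z up, the work surface at z = 0. Lengths are in m, angles in rad, forces in N, time in s.
With the tool pointing down it reaches from about 0.3 to 0.825 m from the base axis. Payload 5.4 kg.
Tool frame: the origin (TCP) lies at the very end of the fingers, on their centre line; the grasp point (between the pads) lies 19 mm behind it; z points along the fingers, y is the line along which they close (so a half turn about z gives the same grasp; the last joint's range is limited). The gripper opens to 92 mm and grips with 3 to 60 N. Pads are 20 mm wide; open, the fingers measure 128 mm over their backs; the gripper's body (75 mm by 189 mm) begins 69 mm behind the grasp point.
Start: joints at [0.931, 0.158, 1.597, -0, 1.386, -0.21], TCP at [0.24, 0.523, 0.189] pointing down, gripper open.
Joint ranges: [-2.91, 2.91], [-0.94, 2.29], [0.18, 2.7], [-1.29, 4.43], [0.17, 2.64], [-3, 3]. Speed limits (rad/s): [2.57, 2.57, 3.14, 3.14, 3.14, 3.14].

## Interface

Orientations are given as a rotation vector (axis times angle).
In Python, from workcell import bot gives the robot as it stands. Calls block until the motion is done:
- bot.goto(position, orientation): joint-space move of the TCP to a pose.
- bot.line_to(position, rot=None, max_speed=0.15): straight line of the TCP; rot=None keeps the orientation; max_speed is the mean speed in m/s.
- bot.set_joints(angles): joint-space move.
- bot.set_gripper(opening, newtons=None): opening from 0.0 (shut) to 1.0 (fully open); newtons is the grip in N (None keeps the last); returns when the fingers have stopped.
- bot.hold(seconds).
- bot.inverse_kinematics(position, orientation): joint angles nearest the present ones, or None.
- bot.read_camera(name): name is "scene" or "top"; returns a dict with "pixels" (384x512x3 uint8, blue, green, red), "fx", "fy", "cx", "cy" (pixels), "R" (3x3) and "t" (3): a world point X has camera coordinates R X + t. Camera axes: x right, y down, z forward; pixel columns grow to the right and rows downward; lengths in m; the calibration is good to about 2 mm. A picture is of the moment at which its call begins. There is no depth.
A pose or a line that the arm cannot do raises bot.MotionError and nothing moves.
- bot.job_done(): hands the job in; it is judged then, once.
Readings, each from a call of its own:
- bot.current_clock(): time.
- bot.current_joints(): joint angles.
- bot.current_joint_vel(): joint speeds.
- bot.current_effort(): joint torques, N m.
- bot.current_ee_pos(): TCP position.
- bot.current_tool_rot(): TCP orientation.
- bot.current_contact_force(): force on the tool from outside, world axes, zero at the start.
- bot.current_ft_torque(): the same for the moment, N m.
- bot.current_opening(): opening from 0.0 (shut) to 1.0 (fully open).
- bot.current_grip_force(): force on a finger pad.
Only numpy, scipy, OpenCV 4.12 (cv2) and the standard library are available. Lean on these libraries where they do the work, as an engineer would, in place of code of your own. Each camera call takes 0.05 s, during which the arm holds its last target. There are 200 camera calls.

## Working session

There is one attempt and no reset: what is moved stays moved. The work goes in short steps, each a Python script; the robot and the scene stay as the last script left them, time stands still between calls to the robot, and variables do not carry over. Pictures are saved under pics/ and viewed, at most 14 in all, crops included, and the job is handed in when it is done.

```bash
mkdir -p pics
python3 - <<'E'
from workcell import bot
import cv2,pickle
d={n:bot.read_camera(n) for n in("scene","top")}
pickle.dump(d,open("cams.pkl","wb"))
for n in d:
    cv2.imwrite(f"pics/{n}0.png",cv2.resize(d[n]["pixels"],(800,600),interpolation=cv2.INTER_CUBIC))
    print(n,d[n]["fx"],d[n]["cx"],d[n]["cy"],d[n]["R"],d[n]["t"])
print(bot.current_tool_rot(),bot.current_clock())
E
```

```text
scene 461.4065916692748 252.11935226041243 192.9495697772215 [[-0.63071835  0.77576676 -0.01950129]
 [ 0.55364161  0.43223164 -0.71179827]
 [-0.54376036 -0.45974095 -0.70211319]] [ 0.27523096 -0.18495056  1.7245273 ]
top 420.8920794121295 257.35181198157966 181.18566246822172 [[-0.00703693 -0.99996619  0.00425544]
 [-0.97559035  0.00593122 -0.2195183 ]
 [ 0.21948563 -0.0056963  -0.9755991 ]] [-0.0170251   0.41502778  1.31554576]
[-6.69755536e-01 -3.06869471e+00  2.47784955e-03] 0.1
```

View pics/top0.png

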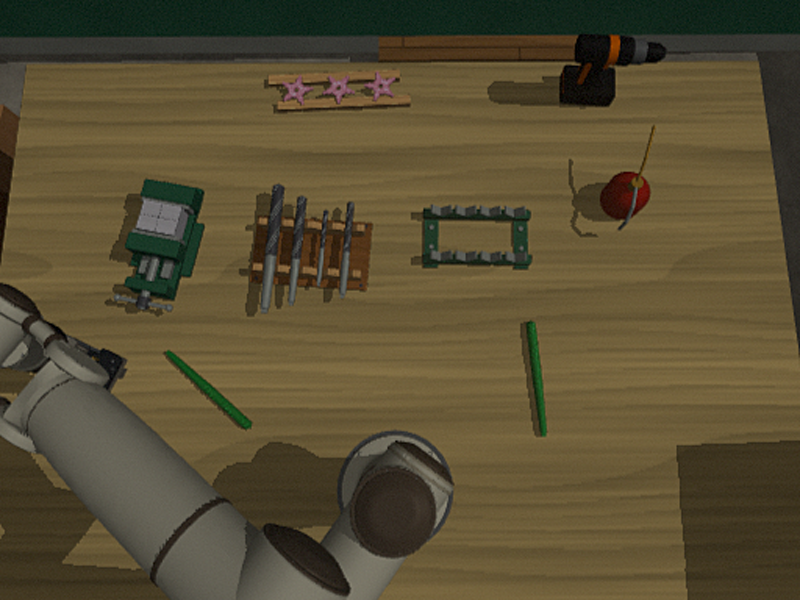

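View pics/scene0.png

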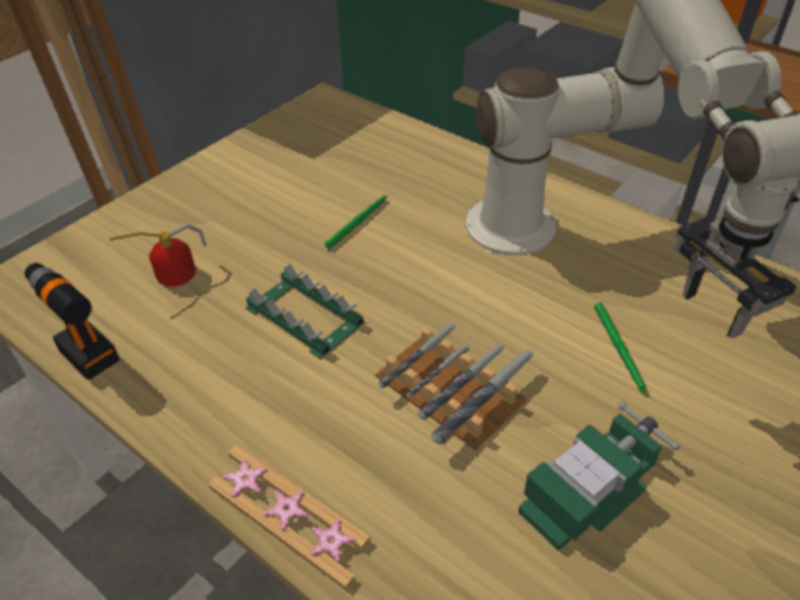

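The top view shows the vice on the left (+y) at (165,240), so place_1 (+y end of the rack, around (430,237)) comes first and takes the 10 mm drill. Candidates (800x600 px):
- **Steel drills in the cradle:** (272,248), (298,250), (323,247) and (346,250).
- **Not meant:** green rods at (208,390) and (537,378).
- **Not meant:** the vice screw at (140,300) and the power drill at (610,60).

I choose the four grey ones and check them in a close crop.

Run:
```python
import cv2,pickle,numpy as np
d=pickle.load(open("cams.pkl","rb"))
im=d["top"]["pixels"]
a=cv2.resize(im[112:204,155:245],None,fx=6,fy=6,interpolation=cv2.INTER_CUBIC)
b=cv2.resize(im[120:180,262:347],None,fx=9,fy=9,interpolation=cv2.INTER_CUBIC)
cv2.imwrite("pics/cr.png",a);cv2.imwrite("pics/rk.png",b)
b=cv2.resize(d["scene"]["pixels"][160:235,150:240],None,fx=8,fy=8,interpolation=cv2.INTER_CUBIC)
cv2.imwrite("pics/rks.png",b)
```

```text
(no output)
```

View pics/cr.png

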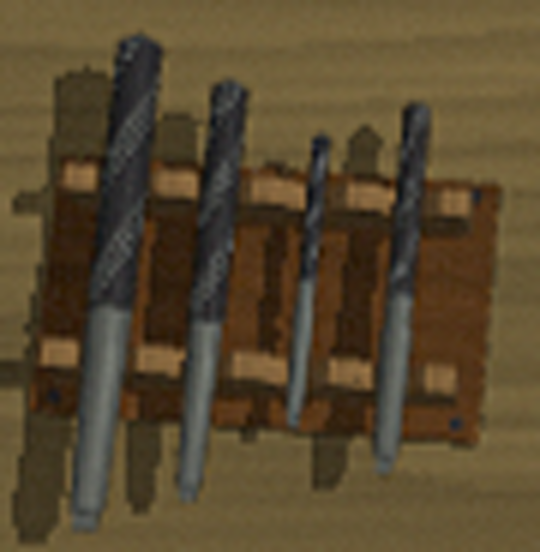

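View pics/rk.png

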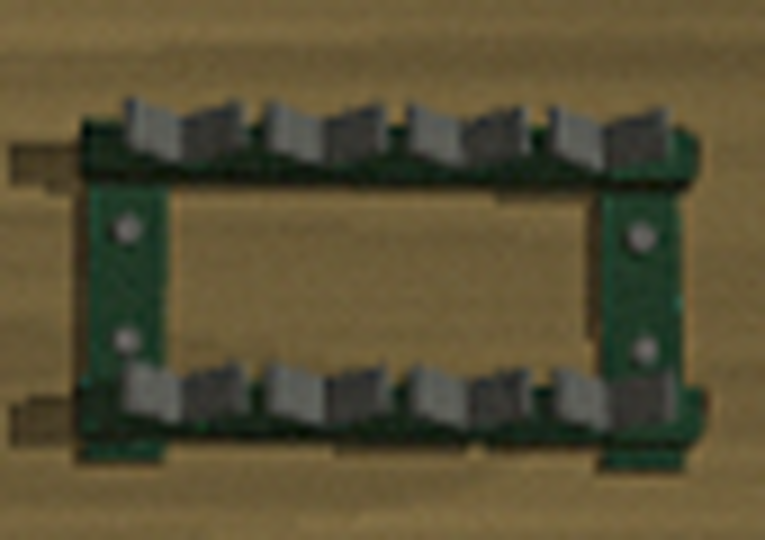

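View pics/rks.png

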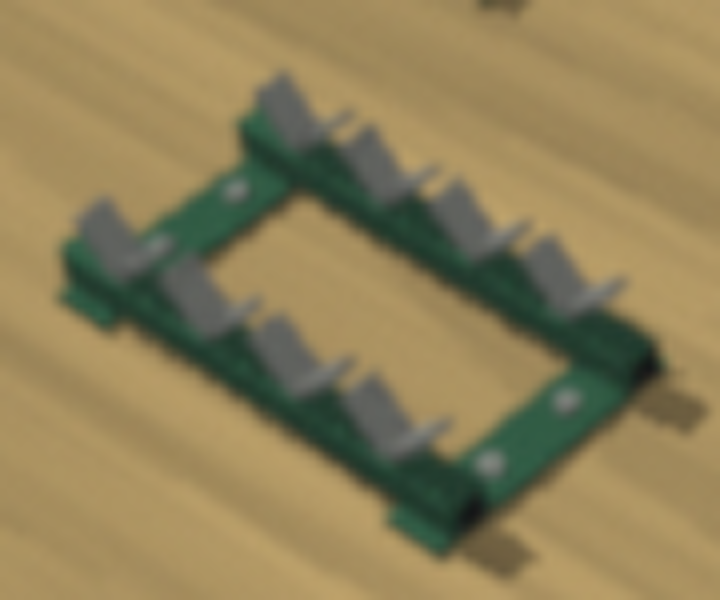

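The close crop shows, left to right by thickness and length, the 25, 20, 10 and 15 mm drills, all grey with points away from the robot. The rack crop shows eight saddles, V bottoms at crop x≈183, 325, 467 and 607. The scene crop agrees. Now I'll measure.

```bash
cat > vis.py <<'E'
import cv2,numpy as np
def ray(c,u,v,z):
    R,t=c["R"],c["t"];C=-R.T@t
    d=R.T@np.array([(u-c["cx"])/c["fx"],(v-c["cy"])/c["fy"],1])
    return C+d*(z-C[2])/d[2]
def proj(c,X):
    p=c["R"]@np.array(X)+c["t"];return np.array([c["fx"]*p[0]/p[2]+c["cx"],c["fy"]*p[1]/p[2]+c["cy"]])
K=6
def comps(c,box,thr=60,minA=40):
    r0,r1,c0,c1=box
    im=cv2.resize(c["pixels"][r0:r1,c0:c1],None,fx=K,fy=K,interpolation=cv2.INTER_CUBIC)
    h=cv2.cvtColor(im,cv2.COLOR_BGR2HSV)
    m=((h[...,1]<thr)&(h[...,2]>45)).astype(np.uint8)*255
    m=cv2.morphologyEx(m,cv2.MORPH_OPEN,np.ones((3,3)))
    cs,_=cv2.findContours(m,cv2.RETR_EXTERNAL,cv2.CHAIN_APPROX_NONE)
    out=[(k.reshape(-1,2)+.5)/K-.5+[c0,r0] for k in cs if cv2.contourArea(k)>minA*K*K]
    return sorted(out,key=lambda k:k[:,0].mean()),m
def drill(c,k,z):
    P=np.array([ray(c,u,v,z)[:2] for u,v in k])
    m=P.mean(0);a=np.linalg.svd(P-m)[2][0];a*=np.sign(a[0])
    s=(P-m)@a;n=np.array([-a[1],a[0]]);w=(P-m)@n
    # centreline from mid of edges in slices
    S=[];W=[]
    for q in np.linspace(s.min()+.02,s.max()-.02,15):
        i=abs(s-q)<.005;w_=w[i]
        if (w_>0).any() and (w_<=0).any():
            S.append(q);W.append((np.median(w_[w_>np.median(w_)])+np.median(w_[w_<=np.median(w_)]))/2)
    b,o=np.polyfit(S,W,1)
    mid=(s.min()+s.max())/2
    return m+a*mid+n*(o+b*mid),np.arctan2(a[1],a[0])+b,np.ptp(s),np.ptp(w)
E
python3 - <<'E'
from vis import *
import pickle
d=pickle.load(open("cams.pkl","rb"));c=d["top"]
ks,m=comps(c,(112,204,155,245));cv2.imwrite("pics/m1.png",m)
print(len(ks))
for k,z in zip(ks,(.047,.043,.038,.041)):
    p,a,l,w=drill(c,k,z);print(p.round(4),a.round(4),l.round(4),w.round(4),proj(d["scene"],[*p,z]).round(1))
ks,m=comps(c,(125,172,270,342),60,10);cv2.imwrite("pics/m2.png",m)
for k in ks:
    l,r=np.sort(k[:,0])[[3,-4]]; t,b=k[:,1].min(),k[:,1].max(); u=(l+r)/2
    print([round(float(x),1) for x in(l,r,t,b)],ray(c,u,t,.052)[:2].round(4),ray(c,u,b,.032)[:2].round(4))
cv2.imwrite("pics/mm.png",np.vstack([m1:=cv2.imread("pics/m1.png",0)[:,:432],m]))
E
```

```text
4
[0.4947 0.2531] -0.0884 0.281 0.0247 [308.2 251.2]
[0.4898 0.2016] -0.0827 0.2382 0.0203 [294.2 242.3]
[0.492  0.1494] -0.0864 0.1595 0.0104 [279.3 235.3]
[0.4907 0.0975] -0.0829 0.2098 0.0163 [265.6 226.2]
[273.8, 289.2, 155.8, 166.6] [ 0.4983 -0.0992] [ 0.4669 -0.0998]
[275.2, 289.2, 130.6, 137.8] [ 0.5848 -0.1034] [ 0.5667 -0.1042]
[290.9, 305.2, 160.1, 166.9] [ 0.4833 -0.153 ] [ 0.4655 -0.1544]
[291.1, 304.9, 131.1, 137.8] [ 0.5828 -0.1555] [ 0.5664 -0.157 ]
[306.8, 320.6, 131.2, 138.2] [ 0.5819 -0.2074] [ 0.5643 -0.2094]
[307.1, 320.9, 160.4, 167.2] [ 0.4818 -0.2048] [ 0.464  -0.2069]
[322.6, 336.1, 131.6, 138.6] [ 0.5805 -0.2593] [ 0.5628 -0.2619]
[323.1, 336.6, 160.6, 167.4] [ 0.481  -0.2564] [ 0.4632 -0.2591]
```

View pics/mm.png

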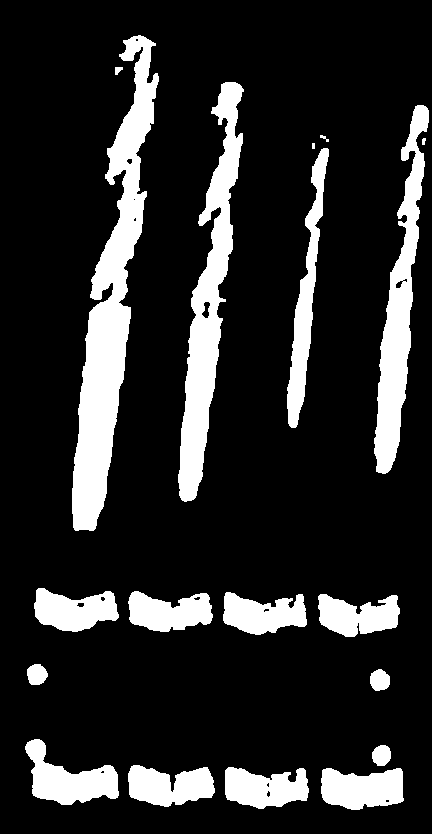

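The masks are clean on the shanks and saddles. Lengths match except for the 10 mm drill, whose tip is missed, so I'll use its shank end plus half its length. I'll refine the axes from the shanks, cross-check in the scene view and check IK.

```bash
cat > arm.py <<'E'
import numpy as np
from scipy.spatial.transform import Rotation as Ro
from workcell import bot
TH=-0.0273; C=np.array([.52375,-.1802])
ax=lambda a:np.array([np.cos(a),np.sin(a)])
place=lambda i:C+(2.5-i)*.052*np.array([-np.sin(TH),np.cos(TH)])
rot=lambda a:(Ro.from_euler("z",a)*Ro.from_euler("x",np.pi)).as_rotvec()
# dia at grasp, length, cradle axis z, rack axis height, grasp offset from mid along +x, place
D={10:(.012,.168,.038,.0075,-.014,1),15:(.018,.212,.041,.011,-.019,2),20:(.020,.238,.043,.013,-.008,3),25:(.025,.281,.047,.017,-.008,4)}
E
python3 - <<'E'
from vis import *
from arm import *
import pickle
d=pickle.load(open("cams.pkl","rb"));c=d["top"];s=d["scene"]
ks,m=comps(c,(112,204,155,245))
for n,k in zip((25,20,10,15),ks):
    _,L,z,h,g,i=D[n]; P=np.array([ray(c,u,v,z)[:2] for u,v in k])
    p,a=drill(c,k,z)[:2]; A=ax(-.085);N=np.array([-A[1],A[0]])
    t=P@A; fl={25:.160,20:.140,10:.087,15:.114}[n]; q=(t>t.min()+.01)&(t<t.min()+L-fl-.012)
    w=P@N; S=t[q];W=w[q]; up=W>np.median(W)
    f1=np.polyfit(S[up],W[up],1);f2=np.polyfit(S[~up],W[~up],1);f=(f1+f2)/2
    tm=t.min()+L/2; mid=A*tm+N*np.polyval(f,tm)
    print(n,"shank-end mid",mid.round(4),"yaw",round(f[0]-.085,4),"full mid",p.round(4))
    G=mid+ax(-.085)*g
    for q0 in ([*G,.3],[*G,z-.019],[*(place(i)+ax(TH)*g),.3],[*(place(i)+ax(TH)*g),.032+h-.019]):
        r=rot(-.085 if q0[1]>0 else TH); j=bot.inverse_kinematics(q0,r); print("   ",None if j is None else np.round(j,2))
for i in range(1,5): print(i,[proj(s,[*(place(i)+ax(TH)*e),.032]).round(1) for e in(.059,-.041)])
E
```

```text
25 shank-end mid [0.4947 0.2536] yaw -0.0802 full mid [0.4947 0.2531]
    [ 0.26  0.04  1.51 -0.    1.59  1.92]
    [ 0.26  0.28  1.8  -0.    1.07  1.92]
    [-0.68  0.11  1.43 -0.    1.6   0.92]
    [-0.68  0.33  1.73 -0.    1.08  0.92]
20 shank-end mid [0.4897 0.2015] yaw -0.0835 full mid [0.4898 0.2016]
    [ 0.17 -0.03  1.58 -0.    1.59  1.82]
    [ 0.17  0.22  1.88 -0.    1.04  1.82]
    [-0.6   0.06  1.49 -0.    1.6   1.  ]
    [-0.6   0.29  1.79 -0.    1.06  1.  ]
10 shank-end mid [0.4963 0.1496] yaw -0.0774 full mid [0.492  0.1494]
    [ 0.06 -0.08  1.62 -0.    1.6   1.72]
    [ 0.06  0.19  1.93 -0.    1.03  1.72]
    [-0.43 -0.03  1.58 -0.    1.59  1.17]
    [-0.43  0.22  1.88 -0.    1.04  1.17]
15 shank-end mid [0.4919 0.0978] yaw -0.0778 full mid [0.4907 0.0975]
    [-0.04 -0.14  1.68 -0.    1.6   1.61]
    [-0.04  0.13  1.99 -0.    1.02  1.61]
    [-0.52 -0.01  1.56 -0.    1.59  1.07]
    [-0.52  0.23  1.86 -0.    1.05  1.07]
1 [array([195.8, 215.9]), array([218. , 198.2])]
2 [array([184.2, 208.1]), array([206.5, 191. ])]
3 [array([173.1, 200.6]), array([195.4, 184.1])]
4 [array([162.3, 193.4]), array([184.6, 177.3])]
```

Run:
```python
from vis import *
from arm import *
import pickle
d=pickle.load(open("cams.pkl","rb"));c=d["top"];s=d["scene"]
for (a,b) in (((127,229),(490,463)),((127,340),(567,400)),((640,237),(155,245)),((645,350),(235,190))):
    a=np.array(a)/9+[261.6,119.6]; b=np.array(b)/8+[149.6,159.6]
    print("bolt top",ray(c,*a,.008)[:2].round(4),"scene",ray(s,*b,.008)[:2].round(4))
ks,m=comps(s,(200,285,235,345)); cv2.imwrite("pics/ms.png",m)
for k in ks:
    if len(k)>150:
        e0=k[k[:,1].argmin()]; e1=k[k[:,1].argmax()]
        print(e0,e1,drill(s,k,.042))
for n,(m_,y) in {25:((.4947,.2534),-.083),20:((.4898,.2016),-.083),10:((.4963,.1496),-.083),15:((.4917,.0977),-.083)}.items():
    L,z=D[n][1:3]; print(n,[proj(s,[*(np.array(m_)+ax(y)*e*L/2),z]).round(1) for e in(-1,1)])
b=cv2.resize(s["pixels"][195:290,235:345],None,fx=7,fy=6,interpolation=cv2.INTER_CUBIC)
cv2.imwrite("pics/crs.png",b)
```

```text
bolt top [ 0.5489 -0.0832] scene [ 0.5459 -0.0789]
bolt top [ 0.5054 -0.0825] scene [ 0.5016 -0.0777]
bolt top [ 0.5446 -0.2767] scene [ 0.5418 -0.2742]
bolt top [ 0.5004 -0.2765] scene [ 0.4974 -0.2717]
[288.75       206.58333333] [243.58333333 247.41666667] (array([0.48824473, 0.10173506]), np.float64(-0.0705833630572028), np.float64(0.21353316561491298), np.float64(0.020019202112867663))
[297.08333333 220.25      ] [261.25       253.08333333] (array([0.4959879 , 0.15510042]), np.float64(-0.07847258473276897), np.float64(0.16769691179921226), np.float64(0.013468030365466113))
[319.75 219.75] [270.91666667 267.75      ] (array([0.48625863, 0.20489826]), np.float64(-0.08910941266875815), np.float64(0.23591127204748022), np.float64(0.02302802185113486))
[337.41666667 223.25      ] [280.91666667 283.25      ] (array([0.48761797, 0.25528725]), np.float64(-0.08077419280382432), np.float64(0.2811427547614701), np.float64(0.02808884213730696))
25 [array([338., 224.]), array([275.1, 281.7])]
20 [array([319.7, 219.9]), array([266.4, 266.8])]
10 [array([296.8, 220.6]), array([258.9, 252.8])]
15 [array([288.6, 207.6]), array([240.6, 246.7])]
```

View pics/crs.png

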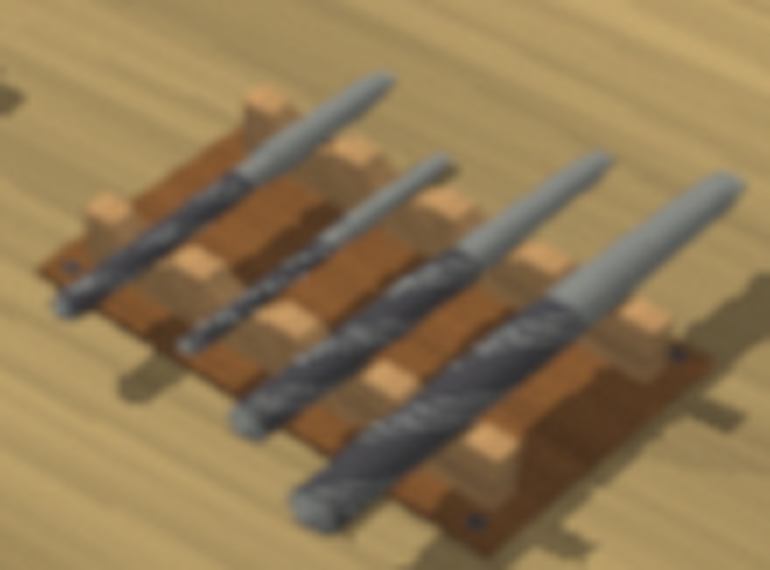

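The scene shows the same four drills. Ends are at crop (390,80)-(65,305) for the 15, (445,160)-(188,345) for the 10, (600,160)-(245,425) for the 20 and (735,185)-(310,510) for the 25. The two cameras differ by a constant offset of about (-3,+4) mm for both the drills and the rack bolts, so I'll use the mean and correct by force on lowering. First up is the 15 mm drill.

```bash
cat >> arm.py <<'E'
OFF=np.array([-.0015,.002]); YAW=-.083
MID={25:(.4947,.2534),20:(.4898,.2016),10:(.4963,.1496),15:(.4917,.0977)}
F=lambda:np.array(bot.current_contact_force())
opn=lambda n:(D[n][0]+.014)/.092
def pick(n,off=OFF):
    w,L,z,h,g,i=D[n]; p=np.array(MID[n])+off+ax(YAW)*g; r=rot(YAW)
    bot.goto([*p,.20],r); bot.set_gripper(opn(n),40); bot.line_to([*p,z+.02],max_speed=.2)
    bot.line_to([*p,z-.019],max_speed=.05); f=F()
    bot.set_gripper(0,40); bot.hold(.1)
    print(n,"grip: width",round(bot.current_opening()*92,1),"dF",(F()-f).round(1),"N",np.round(bot.current_grip_force(),1))
    bot.line_to([*p,z],max_speed=.05); bot.line_to([*p,.20],max_speed=.2)
    print("lifted width",round(bot.current_opening()*92,1),"t",bot.current_clock())
def put(n,off=OFF):
    w,L,z,h,g,i=D[n]; p=place(i)+off+ax(TH)*g; N=np.array([-np.sin(TH),np.cos(TH)])
    zt=.032+h-.019
    bot.line_to([*p,.20],rot(TH),max_speed=.2); bot.line_to([*p,zt+.012],max_speed=.12)
    bot.hold(.15); f0=F(); zz=zt+.012; sh=0
    while zz>zt-.002:
        zz-=.001; bot.line_to([*(p+N*sh),zz],max_speed=.03); bot.hold(.03); d=F()-f0; l=d[:2]@N
        if d[2]>3 and abs(l)<.4*d[2] or d[2]>12: break
        if abs(l)>1.2: sh+=.0007*np.sign(l)
    print(n,"down: dz mm",round((zz-zt)*1e3,1),"shift",round(sh*1e3,1),"dF",d.round(1))
    return p+N*sh,zz
def release(n,p):
    bot.set_gripper(opn(n)); bot.line_to([*p,.10],max_speed=.08); bot.line_to([*p,.20],max_speed=.2)
    print("t",bot.current_clock())
E
python3 - <<'E'
from arm import *
import cv2
p=bot.current_ee_pos(); bot.line_to([p[0],p[1],.28],max_speed=.2)
pick(15)
q=put(15); print(q)
import pickle; d={n:bot.read_camera(n) for n in("scene","top")}; pickle.dump(d,open("c1.pkl","wb"))
a=cv2.resize(d["scene"]["pixels"][130:250,130:290],None,fx=5,fy=5,interpolation=cv2.INTER_CUBIC); cv2.imwrite("pics/p1.png",a)
E
```

```text
15 grip: width 0.9 dF [-2.9 -2.5  9.5] N 4.8
lifted width 0.4 t 7.4167
15 down: dz mm -2.0 shift -0.7 dF [ 0.5 -1.1  0.6]
(array([ 0.50394768, -0.15239079]), 0.021999999999999985)
```

View pics/p1.png

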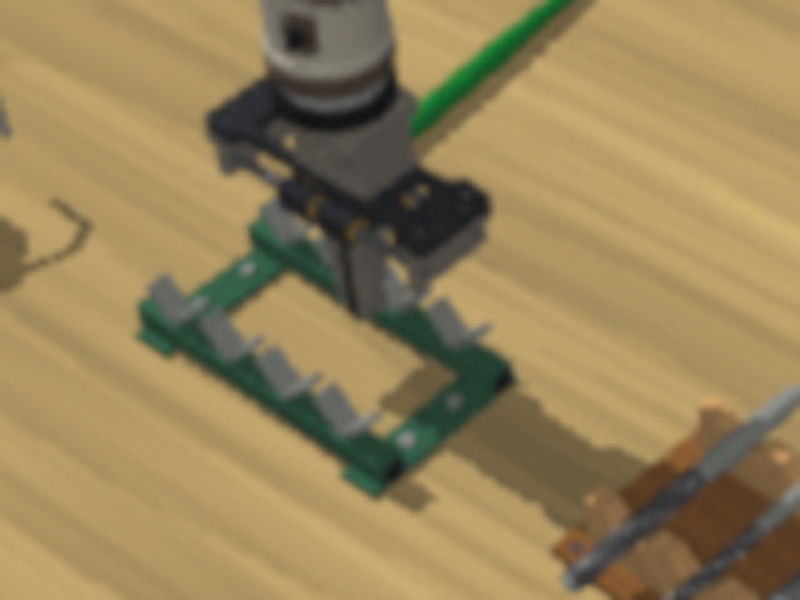

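The gripper closed empty and the 15 mm drill still seems to be in the cradle. The picture shows closed fingers at (365,290) and a drill at (680,490). I'll check whether the drill moved and look from the top.

Run:
```python
from vis import *
from arm import *
import pickle
c=pickle.load(open("c1.pkl","rb"))["top"]; c0=pickle.load(open("cams.pkl","rb"))
ks,m=comps(c,(112,204,155,245))
for n,k in zip((25,20,10,15),ks): print(n,[np.round(x,4) for x in drill(c,k,D[n][2])])
print("TCP",bot.current_ee_pos(),bot.current_tool_rot(),bot.current_opening())
print("tcp proj top",proj(c,bot.current_ee_pos()))
a=cv2.resize(c["pixels"][110:210,150:350],None,fx=4,fy=4,interpolation=cv2.INTER_CUBIC); cv2.imwrite("pics/p2.png",a)
```

```text
25 [array([0.487 , 0.2563]), np.float64(-0.1363), np.float64(0.2967), np.float64(0.0877)]
20 [array([0.4231, 0.2073]), np.float64(-0.0908), np.float64(0.1044), np.float64(0.018)]
10 [array([0.5673, 0.1955]), np.float64(-0.09), np.float64(0.0863), np.float64(0.0204)]
15 [array([0.4536, 0.1524]), np.float64(-0.0717), np.float64(0.0805), np.float64(0.0105)]
TCP [ 0.50396871 -0.1524127   0.02202855] [ 3.14127474e+00 -4.29362846e-02  9.50806058e-05] 0.0031135986428795174
tcp proj top [296.85857038 156.51706278]
```

View pics/p2.png

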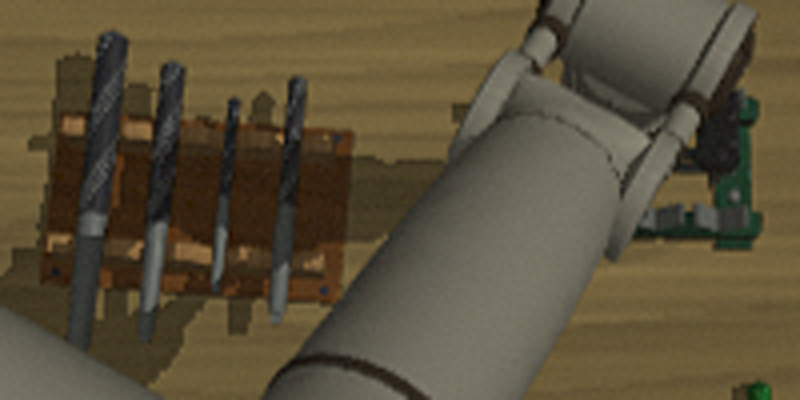

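All four drills still lie in the cradle: the 15 runs from (297,80) to (277,320) in the crop, unmoved. I'll repeat the descent with forces printed and a picture before closing.

Run:
```python
from arm import *
import cv2,pickle
from vis import proj
n=15;w,L,z,h,g,i=D[n]; p=bot.current_ee_pos(); bot.line_to([p[0],p[1],.2],max_speed=.25)
p=np.array(MID[n])+OFF+ax(YAW)*g; r=rot(YAW)
bot.goto([*p,.10],r); bot.set_gripper(opn(n),40); print("open mm",bot.current_opening()*92, "F",F().round(1))
for zz in (.06,.045,.03,.022):
    bot.line_to([*p,zz],max_speed=.1); bot.hold(.05); print(zz,np.round(bot.current_ee_pos(),4),F().round(1),bot.current_clock())
d={n:bot.read_camera(n) for n in("scene","top")}; pickle.dump(d,open("c2.pkl","wb"))
s=d["scene"];print(proj(s,[*p,.022]),proj(s,[*p,.041]))
cv2.imwrite("pics/p3.png",cv2.resize(s["pixels"][190:270,210:310],None,fx=7,fy=7,interpolation=cv2.INTER_CUBIC))
```

```text
open mm 31.88938786645795 F [-1.  -0.6 -0.1]
0.06 [0.4718 0.1013 0.0606] [-0.2  0.2  0.6] 17.725
0.045 [0.4713 0.1013 0.0452] [ 0.1 -0.4 -0.3] 18.075
0.03 [0.4712 0.1013 0.0301] [-0.2 -0.5  0.5] 18.425
0.022 [0.4712 0.1013 0.022 ] [-0.3  0.3  1.1] 18.725
[270.5367417  227.09784094] [270.59039017 222.944999  ]
```

View pics/p3.png

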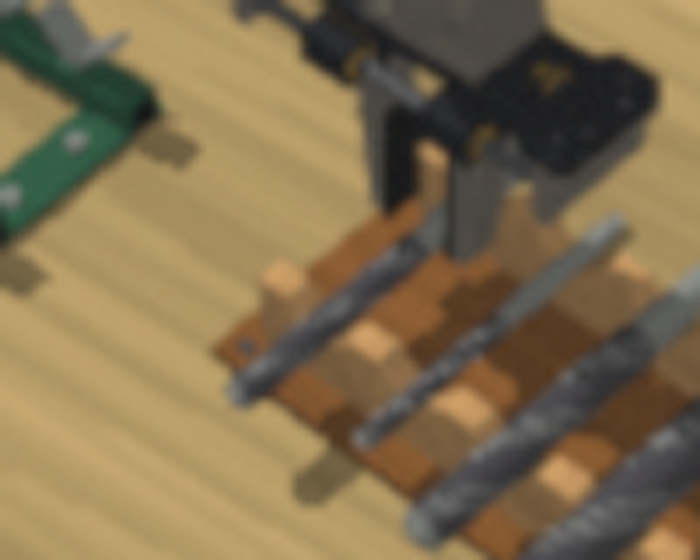

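The fingers straddle the 15's neck, with tips at (385,205) and (475,250) and the drill passing between at (430,225). I'll close gradually and watch.

Run:
```python
from arm import *
import cv2,pickle
for w in (24,21,19,17,15):
    bot.set_gripper(w/92,15); bot.hold(.05); print(w,"mm",round(bot.current_opening()*92,2),"F",F().round(1),"N",np.round(bot.current_grip_force(),1),np.round(bot.current_ee_pos(),4))
print(bot.current_clock())
```

```text
24 mm 24.02 F [ 0.  -0.5 -0.1] N 0.0 [0.4713 0.1013 0.0221]
21 mm 20.66 F [-0.6  0.3  0.2] N 0.0 [0.4713 0.1013 0.022 ]
19 mm 18.53 F [0.1 0.1 1. ] N 0.0 [0.4713 0.1013 0.022 ]
17 mm 17.01 F [ 1.1 -0.1 -0.2] N 0.0 [0.4713 0.1013 0.022 ]
15 mm 14.85 F [-0.  -0.3 -0.3] N 0.0 [0.4713 0.1013 0.022 ]
20.3833
```

Run:
```python
from arm import *
import cv2,pickle
for w in (14,13,12,10,8):
    bot.set_gripper(w/92,12); bot.hold(.05); print(w,"mm",round(bot.current_opening()*92,2),"F",F().round(1),"N",np.round(bot.current_grip_force(),1),np.round(bot.current_ee_pos(),4))
    if bot.current_opening()*92>w+1: break
print(bot.current_clock())
d=bot.read_camera("scene"); pickle.dump(d,open("c3.pkl","wb"))
cv2.imwrite("pics/p4.png",cv2.resize(d["pixels"][190:250,230:310],None,fx=10,fy=10,interpolation=cv2.INTER_CUBIC))
```

```text
14 mm 13.74 F [ 0.6 -0.  -0.3] N 0.0 [0.4712 0.1013 0.022 ]
13 mm 12.9 F [-0.1 -0.5  0.4] N 0.0 [0.4713 0.1013 0.022 ]
12 mm 11.49 F [-0.6  0.1  0.8] N 0.0 [0.4713 0.1013 0.022 ]
10 mm 10.15 F [-0.2 -1.3  0.3] N 0.4 [0.4713 0.1011 0.022 ]
8 mm 7.85 F [-2.4 -2.3  3.4] N 3.9 [0.4714 0.1011 0.0222]
21.7583
```

View pics/p4.png

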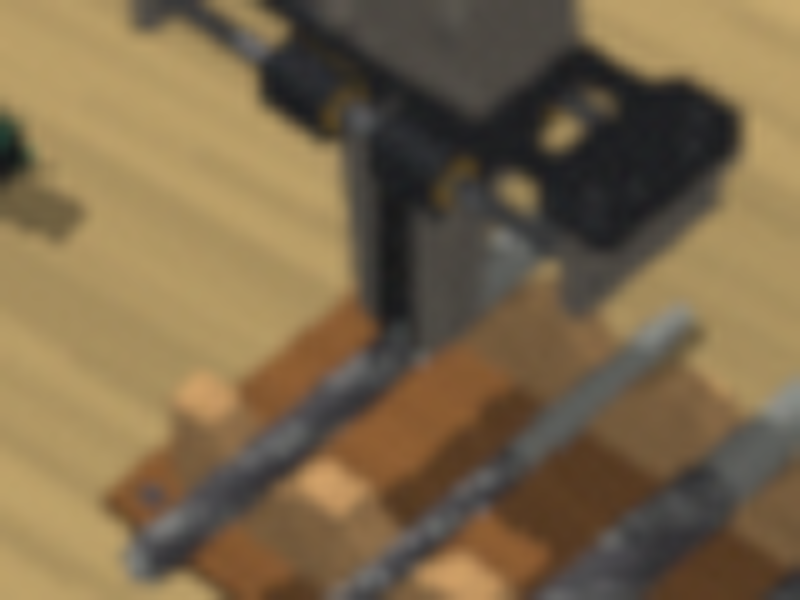

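Run:
```python
from vis import *
import pickle
s=pickle.load(open("cams.pkl","rb"))["scene"]
for X,o in (([.24,.523,.189],(457.6,200)),([.504,-.1524,.022],(203,193)),([.4713,.1011,.022],(0,0))):
    for dz in (0,.01,.02,.03): print(dz,proj(s,np.array(X)+[0,0,dz]).round(1),o)
```

```text
0 [450.9 207.9] (457.6, 200)
0.01 [451.9 205.2] (457.6, 200)
0.02 [453.  202.6] (457.6, 200)
0.03 [454.1 199.9] (457.6, 200)
0 [202.7 196.8] (203, 193)
0.01 [202.4 194.6] (203, 193)
0.02 [202.1 192.4] (203, 193)
0.03 [201.8 190.2] (203, 193)
0 [270.5 227.1] (0, 0)
0.01 [270.5 224.9] (0, 0)
0.02 [270.5 222.7] (0, 0)
0.03 [270.6 220.5] (0, 0)
```

p4 shows the finger tips (415,355)-(460,317) ending on top of the drill (axis at about (430,324)) instead of 19 mm below it. Both earlier tip sightings also lie 20-30 mm above the reported TCP, so the real finger ends sit higher than reported. I'll measure this exactly with a light touch on free bench.

Run:
```python
from arm import *
p=bot.current_ee_pos()
bot.set_gripper(32/92,40); bot.line_to([p[0],p[1],.10],max_speed=.2)
q=[.47,.0]; bot.line_to([*q,.05],max_speed=.25); bot.line_to([*q,.0],max_speed=.1)
bot.hold(.15); f0=np.mean([F() for _ in range(5)],axis=0); z=0
while z>-.035:
    z-=.001; bot.line_to([*q,z],max_speed=.03); d=F()-f0
    if z<-.018: print(round(z,4),np.round(bot.current_ee_pos()[2],4),d.round(1))
    if d[2]>5: break
bot.line_to([*q,.05],max_speed=.2); print(bot.current_clock())
```

```text
-0.018 -0.0181 [-0.4 -0.6  0.2]
-0.019 -0.0191 [0.7 0.4 0.3]
-0.02 -0.0201 [-0.8  0.7  0.2]
-0.021 -0.0211 [-0.8 -0.2  0.5]
-0.022 -0.0221 [-0.2  0.1  0.3]
-0.023 -0.0231 [0.5 0.5 0. ]
-0.024 -0.0241 [-0.8  0.   0. ]
-0.025 -0.0251 [-0.2 -0.1  0.6]
-0.026 -0.0257 [-0.9 -0.1  3.6]
-0.027 -0.0258 [-6.1  0.6 14.6]
31.5667
```

The finger ends are 25.7 mm above the reported TCP. I'll apply that offset and do the 15.

```bash
python3 - <<'E'
s=open("arm.py").read()
s=s.replace("z-.019]","z-.019-DZ]").replace("zt=.032+h-.019","zt=.032+h-.019-DZ").replace("OFF=np","DZ=.0257; OFF=np")
s=s.replace("[*p,z+.02]","[*p,z]").replace("max_speed=.2)","max_speed=.3)").replace(".20]",".13]").replace("[*p,z],max_speed=.05","[*p,z-.03],max_speed=.06")
s=s.replace("zt+.012","zt+.006").replace("max_speed=.12","max_speed=.15").replace("[*p,.10],max_speed=.08","[*p,.04],max_speed=.08")
open("arm.py","w").write(s)
E
python3 - <<'E'
from arm import *
import sys
pick(15)
if bot.current_opening()*92<12: sys.exit("missed")
p,z=put(15); release(15,p)
E
```

```text
15 grip: width 15.6 dF [-0.8 -2.5  2.7] N 40.0
lifted width 15.4 t 35.2917
15 down: dz mm 0.0 shift 0.0 dF [0.2 0.6 3.5]
t 40.6917
```

The 15 was seated at the predicted height with no side force. Next is the 10, with a picture taken while the arm is back over the cradle.

Run:
```python
from arm import *
from vis import proj
import sys,pickle,cv2
pick(10)
d={n:bot.read_camera(n) for n in("scene","top")}; pickle.dump(d,open("c4.pkl","wb"))
for e in(-.106,.106): print([proj(d[n],[*(place(2)+ax(TH)*e),.043]).round(1) for n in d])
a=cv2.resize(d["scene"]["pixels"][150:240,140:240],(640,576),interpolation=cv2.INTER_CUBIC)
cv2.imwrite("pics/p5.png",a)
```

```text
10 grip: width 9.3 dF [-1.  -3.2  3.3] N 40.0
lifted width 9.3 t 45.1083
[array([220. , 178.2]), array([297.9, 180.1])]
[array([172.7, 214.2]), array([297.8, 118.5])]
```

View pics/p5.png

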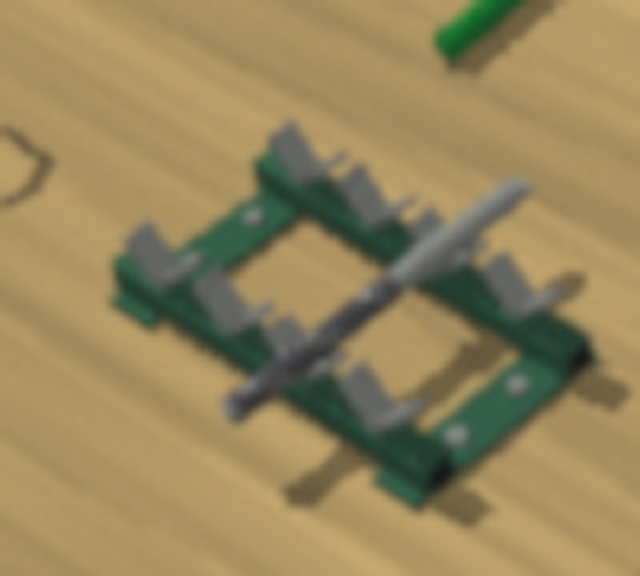

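The 15 lies in both V's of place 2, from (523,187) to (236,410), centred to within about 1 mm relative to the prediction. Continuing with the 10, 20 and 25.

Run:
```python
from arm import *
import sys
for n in (10,20,25):
    if n!=10: pick(n)
    if bot.current_opening()*92<6: sys.exit("missed")
    p,z=put(n)
    if z<D[n][3]+.032-.019-DZ-.0018: sys.exit("no contact")
    release(n,p)
```

```text
10 down: dz mm 1.0 shift -0.7 dF [-0.4  1.   6.5]
t 50.375
20 grip: width 19.1 dF [-0.9  1.7  1.5] N 40.0
lifted width 19.2 t 54.7667
20 down: dz mm 0.0 shift 1.4 dF [-3.1 -1.6  5.1]
t 60.625
25 grip: width 24.0 dF [0.1 0.3 2.9] N 40.0
lifted width 24.1 t 65.4583
25 down: dz mm 0.0 shift 0.0 dF [-2.2  1.4  6.4]
t 71.5833
```

Run:
```python
from arm import *
from vis import *
import pickle
bot.line_to([.45,.2,.2],rot(YAW),max_speed=.4)
d={n:bot.read_camera(n) for n in("scene","top")}; pickle.dump(d,open("c5.pkl","wb"))
print(bot.current_clock())
ks,m=comps(d["scene"],(150,240,130,240),60,15)
for n in (10,15,20,25):
    for e in (-1,1): print(n,e,[proj(d[k],[*(place(D[n][5])+OFF+ax(TH)*e*D[n][1]/2),.032+D[n][3]]).round(1) for k in d])
a=cv2.resize(d["scene"]["pixels"][150:240,130:240],(440,600),interpolation=cv2.INTER_CUBIC)[:, :]
a=cv2.resize(d["scene"]["pixels"][155:235,140:240],(400,320),interpolation=cv2.INTER_CUBIC)
b=cv2.resize(d["top"]["pixels"][95:195,260:360],(400,400),interpolation=cv2.INTER_CUBIC)
a=cv2.copyMakeBorder(a,0,80,0,0,cv2.BORDER_CONSTANT)
cv2.imwrite("pics/p6.png",np.hstack([a,b]))
```

```text
73.0
10 -1 [array([227.8, 189.4]), array([281.2, 173.9])]
10 1 [array([190.5, 218.9]), array([281.6, 125.2])]
15 -1 [array([220.7, 178.2]), array([297.3, 180.5])]
15 1 [array([173.5, 214.2]), array([297.2, 118.9])]
20 -1 [array([212.2, 169.1]), array([313.4, 184.6])]
20 1 [array([159. , 208.3]), array([312.8, 115.4])]
25 -1 [array([205.7, 158.7]), array([329.8, 191.3])]
25 1 [array([142.7, 203.6]), array([328.3, 109.2])]
```

View pics/p6.png

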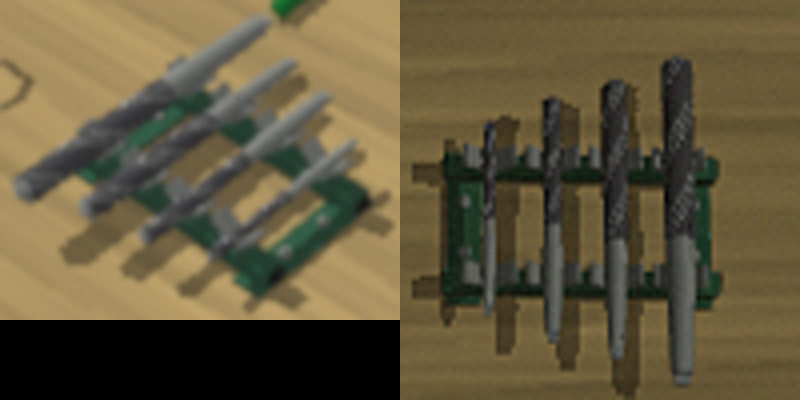

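All four lie in both V's, in order from the vice: 10 (x≈490), 15 (x≈553), 20 (x≈616) and 25 (x≈679). Their ends are within about 1 px of the centred predictions. The gripper is clear, so I'm handing in.

```bash
python3 -c "
from workcell import bot
print(bot.job_done(), bot.current_clock())"
```

```text
the job is handed in; nothing more can be done
the job is handed in; nothing more can be done
```

The four drills lie in rack places 1 to 4 in the order 10, 15, 20, 25 mm, thinnest nearest the vice, centred to about 1–2 mm in the last pictures, and the job was handed in at about 73 s; the first grasp closed empty (the finger ends are 25.7 mm above the reported TCP), so that drill was picked again, and the arm never went near the oil can, which I did not re-check in a final picture.

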